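# Hang the clamp hanger level on the peg stand

### The arm

A 6-joint arm with a two-finger parallel gripper is mounted at the origin on a cart in front of the work surface, level with it; the furniture and walls round the work are solid. World frame = base frame: x ahead of the robot, y to its left, z up, the work surface at z = 0. Lengths are in m, angles in degrees, forces in N, time in s.
With the tool pointing down it reaches from about 0.2 to 0.875 m from the base axis. Payload 3.4 kg.
Tool frame: the origin (TCP) lies on the centre line of the jaws, within the pads' length; the fingertips stand tcp_to_tips ahead of it and the grasp point (between the pads) lies 5 mm behind it (tcp_to_tips is the distance from the TCP to the fingertips, in m); z points along the fingers, y is the line along which they close (so a half turn about z gives the same grasp; the last joint's range is limited). The gripper opens to 94 mm and grips with 3 to 60 N. Pads are 16 mm wide; open, the fingers measure 119 mm over their backs; the gripper's body (75 mm by 177 mm) begins 78 mm behind the grasp point.
Start: joints at [64.229, 15.808, 86.224, -0, 77.962, -6.933], TCP at [0.186, 0.544, 0.219] pointing down, gripper open.
Joint ranges: [-165.64, 165.64], [-43.16, 119.46], [12.63, 154.43], [-67.54, 247.53], [6.08, 155.33], [-154.97, 154.97]. Speed limits (degrees/s): [147.25, 147.25, 180, 180, 180, 180].

### API

Orientations are given as [roll, pitch, yaw] about the fixed x, y, z axes, in that order (R = Rz(yaw) Ry(pitch) Rx(roll)).
In Python, from bench import state, capture, job_done, tcp_to_tips gives the robot as it stands.
- The arm moves only by the tool arm_command, never from a script. Its argument "rows" is a list of rows, each a list of 6 numbers: the shift along the tool's x, y, z in mm, then the turn, a rotation vector about the tool's x, y, z in degrees. A call has 1 to 20 rows; each row is the pose to reach, as a shift and turn from the pose commanded when the call began, along the tool's axes at that moment; what a row does not reach only later rows make up. A row lasts 1/8 s, in which the tool goes at most 62.5 mm and 10.7 degrees, less where a joint would pass 70% of its speed; a pose out of reach is approached as far as the arm can. A call with a gripper value outside its range is refused whole. "grip" is the closure, from -1 (fully open) to 1 (shut), set as the call begins (left out, the last holds). The fingers move at their own pace and stop on an object; "newtons" is the grip in N (left out, the last holds). Time passes only in rows, so rows that repeat a pose let the fingers close. It gives the time, the measured TCP pose, the force, the opening and the grip force at its end, in the units of the state.
- state(): the state, without advancing time (a new reading comes with each control period).
- capture(name): name is "scene" or "top"; returns a dict with "img" (420x560x3 uint8, red, green, blue), "intrinsics" (3x3 intrinsics, pixels), "R" (3x3) and "t" (3): a world point X has camera coordinates R X + t. Camera axes: x right, y down, z forward; pixel columns grow to the right and rows downward; lengths in m; the calibration is good to about 2 mm. A picture is of the moment at which its call begins. There is no depth.
- job_done(): hands the job in; it is judged then, once.
The state is a dict: "clock": time; "joints": joint angles; "dq": joint speeds; "joint_torque": joint torques, N m; "eef_pos": TCP position; "orientation": TCP orientation; "ft_force": force on the tool from outside, world axes, zero at the start; "wrist_torque": the same for the moment, N m; "finger_gap": opening from 0.0 (shut) to 1.0 (fully open); "gripper_force": force on a finger pad.
Only numpy, scipy, OpenCV 4.12 (cv2) and the standard library are available. Lean on these libraries where they do the work, as an engineer would, in place of code of your own. Each camera call takes 0.05 s, during which the arm holds its last target. There are 200 camera calls.

### The job

Take the clamp hanger out of the white rack and hang it on the peg of the stand by whichever of its five holes makes it hang most nearly level with its clamp block where it is, well onto the peg, released and come to rest. The peg is not quite on the stand's centre line, so feel for it gently: never press the hanger against the stand with more than 25 N. Leave the beaker, the timer and the comb where they are.

Things in the scene. Friction and masses are not known exactly. Their poses are not given: they have to be found in the camera images.
- hanger: Grey plastic plate, upright: 8 mm thick (x), 220 long (y), 180 high (z), origin mid underside. Top bar z 134-180 with 5 holes at z 146; pinch it across the 8 mm above them. Wide leg y 70..110, narrow leg y -110..-86, z 0-134; steel rod between at z 22 carries the clamp block. Frame alone 0.20 kg, centre of mass y +8, z 110. Stands in the rack, top 190 above the worktop.
- clamp_block (a joint): Where the dark steel clamp block (34 x 40 x 40 mm in hanger x, y, z, 0.45 kg, black thumbscrew on top, centred at hanger z = 22) is locked along the hanger's rod: hanger y of its centre in m, -0.066 to 0.050, different at every start. It does not slip, but it decides where the hanger balances.
- rack: White plastic parking rack, fixed: base 70 x 250 x 10 mm, origin mid underside, slot along its y. At each end (|y| 89 to 120) a 40 mm high U-shaped holder with a slot 10.5 mm wide takes the foot of a leg; the middle is open. The hanger stands on the base, its axes along the rack's, and lifts straight up out of it.
- stand: Peg stand, fixed: grey base 130 x 120 x 12 mm, origin mid underside; at x = +55 a post, 224 mm high, with a cross rail along y; on it a black carriage (26 mm) holding a level steel peg, 8 mm diameter, pointing along the stand's -x. Peg axis z = 214, tip (blunt) x = -45, carriage front x = +29. The hanger goes on tip first, square to the peg, moving along +x.
- peg_mark (a point): Stand's centre line at the peg's tip (stand x -45, y 0, z 214 mm). Height and x are the real tip's, but the carriage is clamped anywhere from 7 mm left to 7 mm right of it along the stand's y; this offset is not reported: find it by touch or sight. Play is 1.5 mm all round, so a hole brought to the mark usually butts on the tip. The carriage does not give. A hung part swings for 2 to 4 s.
- beaker: Clear beaker, 90 mm tall, bystander, origin at the middle of its underside.
- timer: Small white bench timer, 67 x 63 x 19 mm, bystander, origin at the middle of its underside.
- comb: Clear gel comb lying flat, 40 x 100 x 12 mm, bystander.
- hole_1 (a point): Centre of an 11 mm round hole through the plate (along hanger x), hole 1 of the hanger's row (hanger x = 0, y = -40, z = 146 mm).
- hole_2 (a point): Centre of an 11 mm round hole through the plate (along hanger x), hole 2 of the hanger's row (hanger x = 0, y = -20, z = 146 mm).
- hole_3 (a point): Centre of an 11 mm round hole through the plate (along hanger x), hole 3 of the hanger's row (hanger x = 0, y = 0, z = 146 mm).
- hole_4 (a point): Centre of an 11 mm round hole through the plate (along hanger x), hole 4 of the hanger's row (hanger x = 0, y = 20, z = 146 mm).
- hole_5 (a point): Centre of an 11 mm round hole through the plate (along hanger x), hole 5 of the hanger's row (hanger x = 0, y = 40, z = 146 mm).

How it is judged:
By the outcome, as a careful person would: the job done as asked, in the order asked, and still so for the second after the job is handed in, with the robot touching nothing.
It also fails if it takes over 64 s, if anything falls off the work surface, if the arm or the gripper's body presses on something with over 40 N, if the wrist force passes 120 N, or if a joint passes its speed limit or range.

## Working session

There is one attempt and no reset: what is moved stays moved. The work goes in short steps, Python scripts to look and compute and a tool call to move; the robot and the scene stay as the last step left them, time stands still between calls to the robot, and variables do not carry over. Pictures are saved under pics/ and viewed, at most 10 in all, crops included, and the job is handed in when it is done.

Besides the shell and the picture viewer there is one more tool, called after "Emit:" as name(argument=value, ...) on one line, values as JSON. arm_command: Moves the arm, as the interface text tells. Its arguments: {"type":"object","properties":{"rows":{"type":"array","items":{"type":"array","items":{"type":"number"}}},"grip":{"type":"number"},"newtons":{"type":"number"}},"required":["rows"]}

```bash
mkdir -p pics
python3 - <<'E'
from bench import *
import cv2,numpy as np,pickle
print(state(), tcp_to_tips if not callable(tcp_to_tips) else tcp_to_tips())
for n in("scene","top"):
    c=capture(n); pickle.dump(c,open(n+"0.pkl","wb"))
    print(n,c["intrinsics"],c["R"],c["t"])
    cv2.imwrite(f"pics/{n}0.png",cv2.resize(c["img"][:,:,::-1],(800,600),interpolation=cv2.INTER_CUBIC))
E
```

```text
{'clock': 0.0, 'joints': array([ 6.42285086e+01,  1.58485326e+01,  8.62935786e+01, -2.51811902e-03,
        7.79631280e+01, -6.93276285e+00]), 'dq': array([ 0.14831919, -0.04073114,  0.00337523,  0.02190317,  0.02796236,
        0.07811144]), 'joint_torque': array([ 9.86130253e-04, -4.04595387e+01, -2.37228978e+01,  7.02737086e-02,
        3.47548700e-02, -1.43064271e-04]), 'eef_pos': array([0.18545333, 0.5436989 , 0.21860709]), 'orientation': array([-1.79895233e+02, -1.02590611e-02,  1.61161789e+02]), 'ft_force': array([ 0.44045716, -0.08294039,  0.57965807]), 'wrist_torque': array([ 0.0180052 , -0.02745445,  0.02261517]), 'gripper_force': 0.0, 'finger_gap': 1.0002695328947382} 0.014
scene [[437.05445181   0.         277.66590699]
 [  0.         437.05445181 212.54429532]
 [  0.           0.           1.        ]] [[ 0.52428828 -0.85127068  0.02144852]
 [-0.45836131 -0.30334823 -0.83539497]
 [ 0.71765361  0.42815662 -0.54923146]] [-0.25827745  0.39764365  0.96750095]
top [[438.1791508    0.         277.62248542]
 [  0.         438.1791508  206.69221328]
 [  0.           0.           1.        ]] [[ 2.00466885e-02 -9.99798753e-01 -7.63741876e-04]
 [-9.96317309e-01 -1.99131754e-02 -8.33983520e-02]
 [ 8.33663598e-02  2.43279003e-03 -9.96515997e-01]] [0.07016913 0.56377888 1.36293346]
```

View pics/scene0.png

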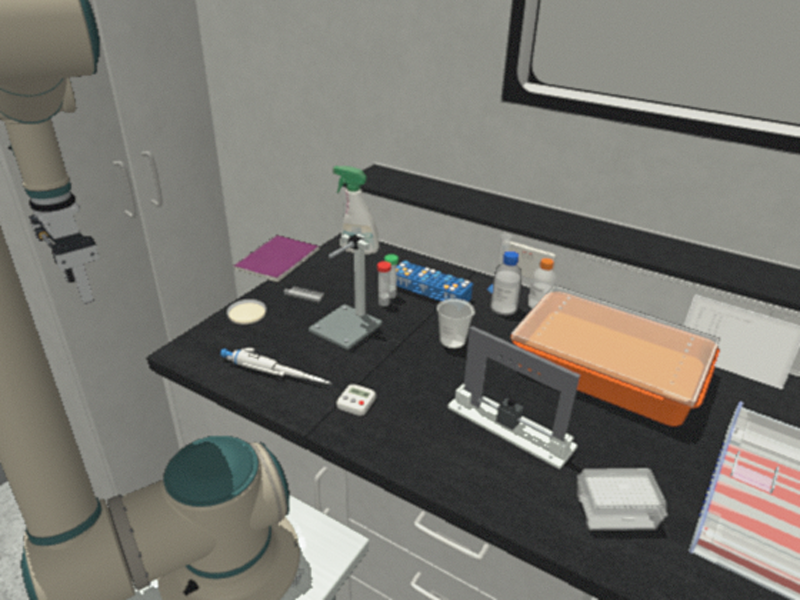

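View pics/top0.png

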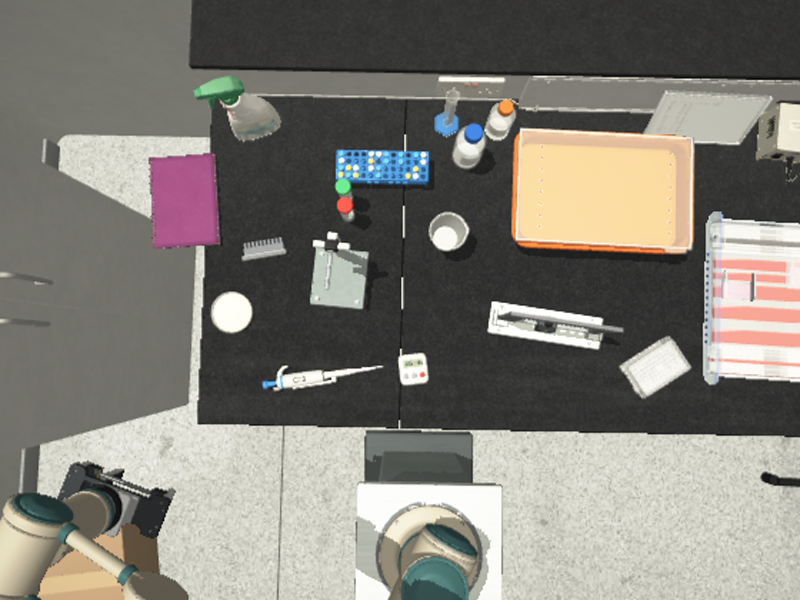

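The scene view shows the stand at about (350,290), and the hanger in the rack at about (515,395) with a dark block near its left-middle. In the top view the stand is at (340,275) and the rack at (547,325). I'll zoom in on both.

Run:
```python
import cv2,numpy as np,pickle
# crops (x0,y0,w,h) in native px
def z(n,x0,y0,w,h,W,H):
    i=pickle.load(open(n+"0.pkl","rb"))["img"][y0:y0+h,x0:x0+w,::-1]
    i=cv2.resize(i,(W,H),interpolation=cv2.INTER_CUBIC)
    return cv2.convertScaleAbs(i,alpha=1.3,beta=15)
a=z("top",335,205,105,45,800,343); b=z("top",210,155,60,65,240,260); c=z("scene",210,155,60,95,160,253)
d=z("scene",310,225,100,100,800,800)
cv2.imwrite("pics/a.png",np.vstack([a,np.hstack([cv2.resize(b,(236,256)),np.zeros((256,564,3),np.uint8)])]))
cv2.imwrite("pics/d.png",cv2.resize(d,(600,600)))
```

```text
(no output)
```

View pics/a.png

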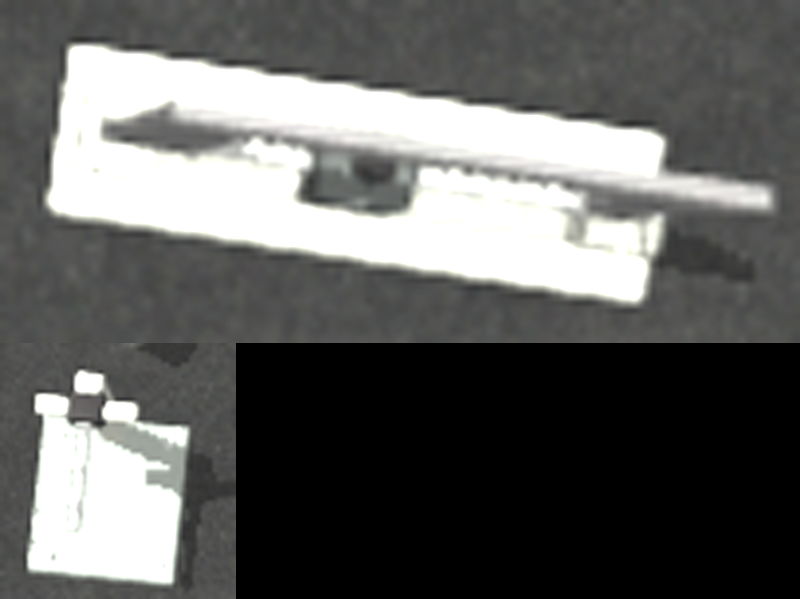

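View pics/d.png

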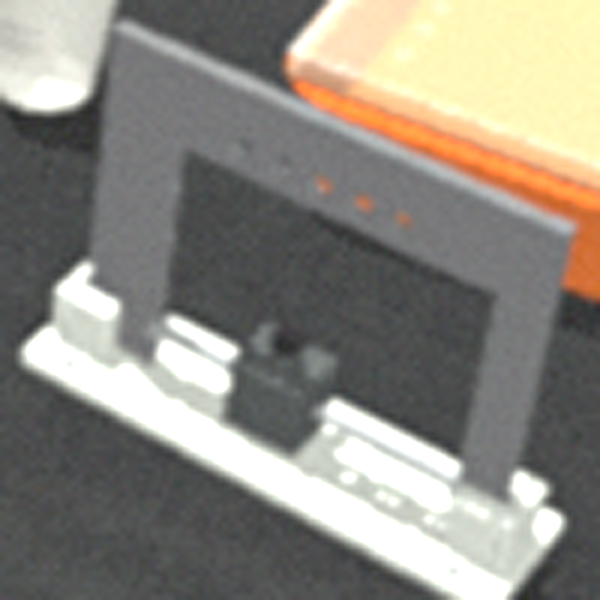

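The top crop gives the rack base corners at (70,45), (662,133), (645,302) and (50,210). The block spans u 303–413, near the rack's middle. The second crop shows the plate's top corners at (125,22) and (575,230), and the holes running from (243,147) to (404,220). The wide leg is on the +y side. Next I fit the poses.

```bash
cat > h.py <<'E'
import numpy as np,pickle
from scipy.optimize import least_squares
def proj(c,X):
    X=np.atleast_2d(X); q=X@c["R"].T+c["t"]; q=q@c["intrinsics"].T
    return q[:,:2]/q[:,2:]
def place(p,L): # p=x,y,yawdeg ; L local mm
    L=np.atleast_2d(np.asarray(L,float))/1000; a=np.radians(p[2]); c,s=np.cos(a),np.sin(a)
    return L@np.array([[c,-s,0],[s,c,0],[0,0,1]]).T+np.array([p[0],p[1],0])
def load(n): return pickle.load(open(n+".pkl","rb"))
E
cat > fit.py <<'E'
from h import *
import cv2
T,S=load("top0"),load("scene0")
ta=lambda u,v:(335+(u+.5)/7.62-.5,205+(v+.5)/7.62-.5)
tb=lambda u,v:(210+(u+.5)/3.933-.5,155+(v-343+.5)/3.938-.5)
sd=lambda u,v:(310+(u+.5)/6-.5,225+(v+.5)/6-.5)
def fit(obs,p0):
    f=lambda p:np.concatenate([(proj(c,place(p,L))[0]-uv) for c,uv,L in obs])
    r=least_squares(f,p0,loss="soft_l1"); print(r.x.round(4)); print(f(r.x).reshape(-1,2).round(1).tolist()); return r.x
rk=[(T,ta(70,45),(35,125,10)),(T,ta(662,133),(35,-125,10)),(T,ta(645,302),(-35,-125,10)),(T,ta(50,210),(-35,125,10)),
 (S,sd(20,355),(-35,125,10)),(T,ta(772,198),(0,-110,190)),
 (S,sd(125,22),(-4,110,190)),(S,sd(573,233),(-4,-110,190))]
rk+=[(S,sd(u,v),(-4,y,156)) for (u,v),y in zip([(243,147),(286,165),(323,185),(364,203),(404,220)],[40,20,0,-20,-40])]
p=fit(rk,[.3,-.2,-8])
# block: 
f=lambda y:np.concatenate([proj(T,place(p,(-17,y+20,52)))[0]-ta(303,195),proj(T,place(p,(-17,y-20,52)))[0]-ta(412,207)])
for y in (-10,-5,0,5,10,15):
    g=lambda L:((proj(T,place(p,L))[0]-[335,205])*7.62).round(0); k=lambda L:((proj(S,place(p,L))[0]-[310,225])*6).round(0)
    print(y,"top corners",g((-17,y+20,52)),g((-17,y-20,52)),"scene TL,TR,BR,BL",k((-17,y+20,52)),k((-17,y-20,52)),k((-17,y-20,12)),k((-17,y+20,12)),k((17,y-20,52)))
st=[(T,tb(188,427),(65,-60,12)),(T,tb(174,583),(-65,-60,12)),(T,tb(28,570),(-65,60,12))]
q=fit(st,[.5,.15,-4])
for o in(-7,0,7): print(o,"peg tip top-native",proj(T,place(q,[(-45,o,214),(29,o,214)])).round(1).tolist(),"scene",proj(S,place(q,[(-45,o,214),(29,o,214)])).round(1).tolist())
i=S["img"][155:250,205:275,::-1]; cv2.imwrite("pics/s.png",cv2.convertScaleAbs(cv2.resize(i,None,fx=6.2,fy=6.2,interpolation=cv2.INTER_CUBIC),alpha=1.3))
i=T["img"][160:220,212:265,::-1]; i=cv2.resize(i,None,fx=9.8,fy=9.8,interpolation=cv2.INTER_CUBIC); g=T["img"][:,:,0]
a=cv2.imread("pics/s.png"); b=cv2.convertScaleAbs(i,alpha=1.0); m=np.zeros((589,800,3),np.uint8)
m[:,:434]=a[:589,:434]; m[:,434:]=b[:589,60:426] if b.shape[0]>=589 else cv2.resize(b,(519,589))[:,60:426]; cv2.imwrite("pics/s.png",m)
E
python3 fit.py
```

```text
[ 0.5072 -0.2509 -7.5936]
[[0.6, -0.9], [0.6, -0.5], [0.1, -0.9], [0.1, -0.8], [0.3, -1.1], [0.5, -0.6], [-1.5, 0.9], [-0.4, 0.2], [-0.2, 0.6], [-0.8, 0.7], [-0.3, 0.5], [-0.3, 0.7], [-0.1, 1.1]]
-10 top corners [350. 197.] [448. 212.] scene TL,TR,BR,BL [255. 369.] [333. 409.] [321. 474.] [245. 433.] [370. 369.]
-5 top corners [338. 195.] [436. 210.] scene TL,TR,BR,BL [246. 364.] [323. 404.] [312. 469.] [236. 428.] [361. 364.]
0 top corners [326. 193.] [424. 208.] scene TL,TR,BR,BL [236. 359.] [313. 399.] [302. 464.] [227. 423.] [351. 359.]
5 top corners [313. 191.] [411. 206.] scene TL,TR,BR,BL [227. 354.] [303. 394.] [292. 459.] [218. 418.] [341. 355.]
10 top corners [301. 189.] [399. 204.] scene TL,TR,BR,BL [218. 349.] [294. 389.] [283. 453.] [208. 413.] [332. 350.]
15 top corners [289. 187.] [387. 202.] scene TL,TR,BR,BL [208. 345.] [284. 384.] [273. 448.] [199. 409.] [322. 345.]
[ 0.6016  0.2118 -3.9143]
[[0.2, -0.4], [0.1, 0.2], [-0.3, 0.2]]
-7 peg tip top-native [[231.2, 202.2], [233.8, 175.4]] scene [[232.3, 180.2], [247.5, 171.2]]
0 peg tip top-native [[228.7, 201.9], [231.3, 175.2]] scene [[230.5, 179.5], [245.7, 170.5]]
7 peg tip top-native [[226.1, 201.7], [228.8, 175.0]] scene [[228.8, 178.8], [244.0, 169.9]]
```

View pics/s.png

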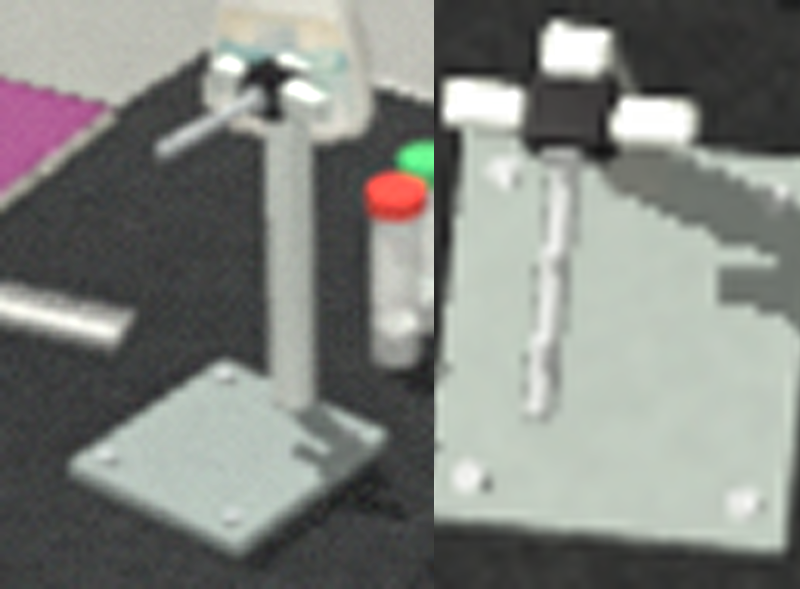

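The peg tip is at about scene (231.1,179.2) and top (228.7,202.1), which matches an offset near 0, and the carriage looks centred on its rail. Next I move above the hanger.

```bash
cat > go.py <<'E'
from h import *
from scipy.spatial.transform import Rotation as Rn
from bench import state
def cur(n=20):
    S=[state() for _ in range(n)]
    return np.mean([s["eef_pos"] for s in S],0),S[-1]["orientation"],S[-1]
def rows(*tg): # each target (x,y,z,yaw)
    p,o,_=cur(); R=Rn.from_euler("xyz",o,degrees=True)
    for t in tg:
        Rt=Rn.from_euler("xyz",[180,0,t[3]],degrees=True)
        print(np.r_[R.inv().apply(np.array(t[:3])-p)*1000,(R.inv()*Rt).as_rotvec(degrees=True)].round(1).tolist())
E
python3 -c "
from go import *
rows((.186,.544,.36,161.2),(.45,.15,.36,120),(.508,-.246,.30,82.4),(.508,-.246,.22,82.4))"
```

```text
[-0.4, 0.2, -141.3, -0.1, -0.0, -0.0]
[-377.5, -287.5, -140.9, -0.1, 0.0, 41.2]
[-560.2, -643.5, -80.3, -0.1, 0.1, 78.8]
[-560.3, -643.3, -0.3, -0.1, 0.1, 78.8]
```

Emit:
arm_command(rows=[[0,0,-60,0,0,0],[0,0,-120,0,0,0],[-40,-30,-141,0,0,5],[-90,-70,-141,0,0,10],[-140,-110,-141,0,0,15],[-190,-150,-141,0,0,20],[-235,-190,-141,0,0,26],[-280,-230,-141,0,0,32],[-320,-270,-141,0,0,38],[-360,-315,-141,0,0,44],[-400,-360,-141,0,0,50],[-435,-405,-141,0,0,56],[-470,-450,-141,0,0,62],[-500,-500,-130,0,0,68],[-530,-550,-110,0,0,74],[-550,-600,-95,0,0,78.8],[-560,-643,-80,0,0,78.8],[-560,-643,-80,0,0,78.8],[-560,-643,-40,0,0,78.8],[-560,-643,-40,0,0,78.8]], grip=-1)

```text
clock: 2.6
eef_pos: [0.5064, -0.2431, 0.2572]
orientation: [-179.7, -0.2, 82.4]
ft_force: [-0.1, 0.6, 0.2]
finger_gap: 0.999
gripper_force: 0.0
```

```bash
python3 -c "
from go import *
p,o,s=cur();print(p,o,s['ft_force'],s['wrist_torque'])
rows((.508,-.246,.22,82.4),(.508,-.246,.1785,82.4))
from bench import capture
import cv2
c=capture('scene');cv2.imwrite('pics/g.png',cv2.resize(c['img'][150:330,260:460,::-1],(660,594),interpolation=cv2.INTER_CUBIC))"
```

```text
[ 0.50644003 -0.24306914  0.25716502] [-179.67644341   -0.19591649   82.39929518] [-0.11972083  0.58655217  0.17827065] [-0.08959436  0.07940946 -0.05562273]
[-2.8, 2.1, 37.1, -0.3, -0.2, -0.0]
[-3.0, 2.4, 78.6, -0.3, -0.2, -0.0]
```

View pics/g.png

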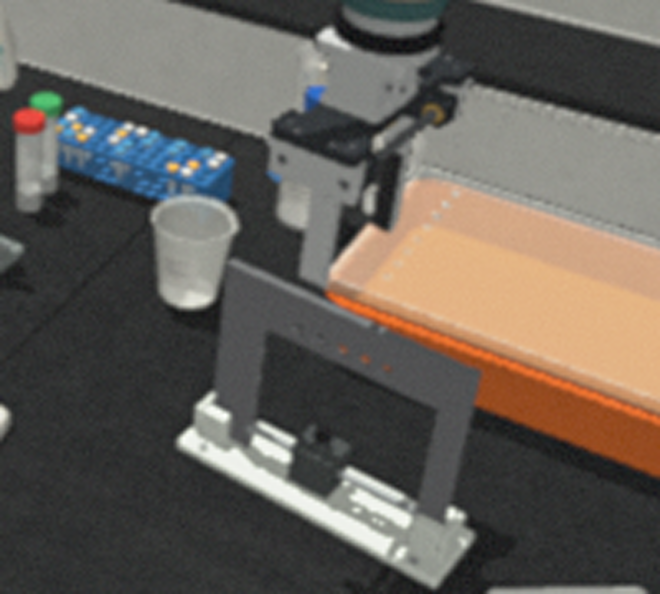

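The gripper is above the plate, with fingers at about (315,280) and (385,225). I'll check that against the projected positions.

```bash
python3 -c "
from go import *
S=load('scene0');p,o,s=cur()
for d in(-.047,-.053,.047,.053):
  for z in (0,.014): print(d,z,((proj(S,p+np.array([d*.991,d*-.132,-z]))[0]-[260,150])*3.3).round())
for y in (0,8): print(((proj(S,place([.5072,-.2509,-7.6],(0,y,190)))[0]-[260,150])*3.3).round())
"
```

```text
-0.047 0 [320. 264.]
-0.047 0.014 [318. 279.]
-0.053 0 [316. 267.]
-0.053 0.014 [313. 283.]
0.047 0 [382. 210.]
0.047 0.014 [380. 225.]
0.053 0 [386. 207.]
0.053 0.014 [383. 222.]
[349. 313.]
[339. 309.]
```

Emit:
arm_command(rows=[[-2.8,2,37,-0.3,-0.2,0],[-2.8,2,60,-0.3,-0.2,0],[-2.8,2,77,-0.3,-0.2,0],[-2.8,2,77,-0.3,-0.2,0],[-2.8,2,77,-0.3,-0.2,0]])

```text
clock: 3.28
eef_pos: [0.5108, -0.2484, 0.1844]
orientation: [179.5, 0.3, 82.4]
ft_force: [0.2, -0.4, 0.2]
finger_gap: 1.001
gripper_force: 0.0
```

Emit:
arm_command(rows=[[0,0,0,0,0,0],[0,0,0,0,0,0],[0,0,0,0,0,0],[0,0,0,0,0,0],[0,0,0,0,0,0],[0,0,0,0,0,0],[0,0,0,0,0,0],[0,0,0,0,0,0]], grip=1, newtons=10)

```text
clock: 4.28
eef_pos: [0.5097, -0.2482, 0.1824]
orientation: [179.7, 0.2, 82.4]
ft_force: [-0.2, -0.1, 0.6]
finger_gap: 0.184
gripper_force: 0.0
```

Emit:
arm_command(rows=[[0,0,0,0.2,0.2,0],[0,0,0,0.2,0.2,0],[0,0,0,0.2,0.2,0],[0,0,0,0.2,0.2,0]])

```text
clock: 4.78
eef_pos: [0.5094, -0.2481, 0.1824]
orientation: [179.9, -0.0, 82.4]
ft_force: [-1.2, 0.5, 1.1]
finger_gap: 0.086
gripper_force: 10.0
```

```bash
python3 -c "
from go import *
p,o,s=cur();print(p,o,s['ft_force'],s['wrist_torque'],s['finger_gap'],s['gripper_force'])"
```

```text
[ 0.5094488  -0.24808579  0.18241886] [ 1.79927072e+02 -1.35520095e-02  8.23627106e+01] [-1.22105865  0.45905162  1.1197573 ] [0.11593574 0.45469464 0.05695383] 0.08636111081237216 10.001131296157837
```

Emit:
arm_command(rows=[[0,0,0,0,0,0],[0,0,0,0,0,0],[0,0,-10,0,0,0],[0,0,-30,0,0,0],[0,0,-60,0,0,0],[0,0,-100,0,0,0],[0,0,-140,0,0,0],[0,0,-170,0,0,0],[0,0,-170,0,0,0],[0,0,-170,0,0,0],[0,0,-170,0,0,0],[0,0,-170,0,0,0],[0,0,-170,0,0,0],[0,0,-170,0,0,0]], newtons=50)

```text
clock: 6.52
eef_pos: [0.5094, -0.2482, 0.3523]
orientation: [179.9, -0.0, 82.4]
ft_force: [-0.6, 0.2, -6.5]
finger_gap: 0.082
gripper_force: 49.9
```

```bash
python3 -c "
from go import *
from bench import capture
import cv2
S=[]
for k in range(8):
    c=capture('scene' if k%2 else 'top'); pickle.dump(c,open(('scene' if k%2 else 'top')+'1.pkl','wb')); S.append(state())
for k in('eef_pos','orientation','ft_force','wrist_torque'): print(k,np.mean([s[k] for s in S],0).round(4),np.std([s[k] for s in S],0).round(4))
p,o,_=cur()
R=Rn.from_euler('xyz',o,degrees=True).as_matrix(); print(R.round(3).tolist())
c=load('scene1'); u=proj(c,p)[0]; print(u)
x0,y0=int(u[0])-60,int(u[1])-25
print(x0,y0); i=c['img'][y0:y0+100,x0:x0+120,::-1]
cv2.imwrite('pics/w.png',cv2.convertScaleAbs(cv2.resize(i,(720,600),interpolation=cv2.INTER_CUBIC),alpha=1.5,beta=15))"
```

```text
eef_pos [ 0.5094 -0.2482  0.3525] [0. 0. 0.]
orientation [ 1.798916e+02 -2.500000e-03  8.236090e+01] [0.0028 0.0018 0.0019]
ft_force [ 0.2685  0.2185 -6.7921] [0.5462 0.5241 0.5271]
wrist_torque [-0.0848  0.0517  0.0071] [0.0585 0.0223 0.0356]
[[0.133, 0.991, 0.002], [0.991, -0.133, -0.0], [-0.0, 0.002, -1.0]]
[373.95675018 189.26888161]
313 164
```

View pics/w.png

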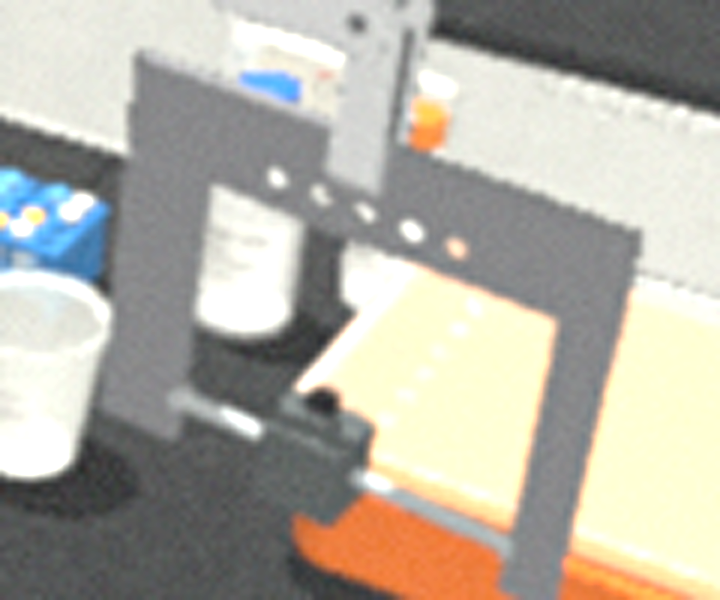

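The lifted hanger is clear in this view. The holes run from (277,178) to (456,248), the block is at about (315,465), and the rod leaves its near face at about (357,480).

```bash
cat > blk.py <<'E'
from go import *
from bench import capture
c=load('scene1')
W=lambda u,v:np.array([313+(u+.5)/6-.5,164+(v+.5)/6-.5])
hol=[((277,178),40),((321,195),20),((366,212),0),((411,231),-20),((456,248),-40)]
obs=[(W(*a),(0,y,146)) for a,y in hol]+[(W(140,55),(-4,110,180)),(W(638,237),(-4,-110,180)),(W(104,408),(-4,110,0)),(W(178,438),(-4,70,0)),
 (W(207,190),(-4,70,134)),(W(557,318),(-4,-86,134)),(W(503,592),(-4,-86,0))]
uv=np.array([a for a,_ in obs]); L=np.array([b for _,b in obs],float)/1000
def pt(q,L): return Rn.from_euler("xyz",q[3:],degrees=True).apply(L)+q[:3]
p0=np.r_[.507,-.2509,.18,0,0,-7.6]
f=lambda q:np.r_[(proj(c,pt(q,L))-uv).ravel(),(q[3:]-[0,0,-7.6])/1.0,(q[:3]-p0[:3])/.004]
r=least_squares(f,p0,loss="soft_l1",f_scale=.5); q=r.x; print(q.round(4)); print((f(q)[:2*len(uv)].reshape(-1,2)).round(2).tolist())
for y in(-5,0,5,10,15):
    k=lambda *a:((proj(c,pt(q,np.array([a])/1000.))[0]-[313,164])*6+2.5).round().tolist()
    print(y,"rod exit",k(0,y-20,22),"FTL",k(-17,y+20,42),"FBL",k(-17,y+20,2),"FTR",k(-17,y-20,42),"FBR",k(-17,y-20,2),"backTR",k(17,y-20,42),"screw",k(0,y,48))
S=[]
for k in range(30): capture('top'); S.append(state())
F=np.array([s['ft_force'] for s in S]);M=np.array([s['wrist_torque'] for s in S]); print(F.mean(0),M.mean(0),M.std(0)/30**.5)
E
python3 blk.py
```

```text
[ 0.5092 -0.2526  0.1811 -0.4405 -0.2072 -7.7901]
[[0.33, 0.11], [0.2, 0.03], [0.05, 0.01], [0.05, -0.28], [0.21, -0.18], [-0.69, -0.0], [0.06, 0.35], [-0.38, 0.24], [-0.12, 0.96], [0.11, -1.13], [-0.1, 0.22], [-0.51, -0.27]]
-5 rod exit [380.0, 485.0] FTL [281.0, 428.0] FBL [271.0, 503.0] FTR [366.0, 465.0] FBR [353.0, 541.0] backTR [406.0, 428.0] screw [346.0, 416.0]
0 rod exit [369.0, 480.0] FTL [271.0, 423.0] FBL [261.0, 499.0] FTR [355.0, 460.0] FBR [343.0, 537.0] backTR [395.0, 423.0] screw [335.0, 412.0]
5 rod exit [359.0, 475.0] FTL [261.0, 419.0] FBL [250.0, 494.0] FTR [345.0, 456.0] FBR [332.0, 532.0] backTR [385.0, 419.0] screw [325.0, 407.0]
10 rod exit [348.0, 471.0] FTL [251.0, 414.0] FBL [240.0, 490.0] FTR [334.0, 451.0] FBR [322.0, 527.0] backTR [374.0, 414.0] screw [314.0, 403.0]
15 rod exit [338.0, 466.0] FTL [240.0, 410.0] FBL [230.0, 485.0] FTR [323.0, 446.0] FBR [312.0, 522.0] backTR [364.0, 410.0] screw [304.0, 398.0]
[ 0.12248395  0.01323408 -6.31194041] [-0.0864278   0.06919944 -0.00271087] [0.00648135 0.00531766 0.0050456 ]
```

```bash
cat > tip.py <<'E'
from go import *
def at_z(c,uv,z):
    K,R,t=c["intrinsics"],c["R"],c["t"]; d=R.T@np.linalg.inv(K)@np.r_[uv,1]; C=-R.T@t
    return (C+d*(z-C[2])/d[2]).round(4)
E
python3 - <<'E'
from tip import *
S,T=load('scene0'),load('top0')
print("tip scene",at_z(S,(231.1,179.2),.214),"top",at_z(T,(228.7,202.1),.214),"top carriage end",at_z(T,(231.3,175.3),.214))
h=(313+366.5/6-.5,164+212.5/6-.5)
print("hole3 scene z=.326",at_z(S,h,.326))
rows((.523,-.014,.34,84.2),(.5269,.2194,.30,86.1),(.5269,.2194,.2404,86.1))
E
```

```text
tip scene [0.5591 0.2144 0.214 ] top [0.5562 0.2148 0.214 ] top carriage end [0.6302 0.2098 0.214 ]
hole3 scene z=.326 [ 0.5106 -0.2508  0.326 ]
[233.9, -17.6, 12.4, 0.1, -0.0, -1.8]
[465.7, -44.8, 52.4, 0.1, -0.0, -3.7]
[465.7, -44.9, 112.0, 0.1, -0.0, -3.7]
```

Emit:
arm_command(rows=[[15,-1,0,0,0,0],[45,-4,0,0,0,-0.3],[85,-8,2,0,0,-0.6],[125,-11,6,0,0,-1],[165,-15,12,0,0,-1.4],[205,-18,18,0,0,-1.8],[245,-22,24,0,0,-2.2],[285,-26,30,0,0,-2.6],[325,-30,36,0,0,-3],[365,-34,42,0,0,-3.4],[400,-38,48,0,0,-3.7],[430,-41,52,0,0,-3.7],[450,-43,60,0,0,-3.7],[462,-45,80,0,0,-3.7],[466,-45,100,0,0,-3.7],[466,-45,112,0,0,-3.7],[466,-45,112,0,0,-3.7],[466,-45,112,0,0,-3.7],[466,-45,112,0,0,-3.7]])

```text
clock: 10.8
eef_pos: [0.5275, 0.2196, 0.2414]
orientation: [179.8, -0.0, 86.0]
ft_force: [-0.0, -0.1, -6.2]
finger_gap: 0.081
gripper_force: 49.9
```

Run:
```python
from tip import *
from bench import capture
import cv2
for n in('scene','top'):
    c=capture(n); pickle.dump(c,open(n+'2.pkl','wb'))
p,o,s=cur(); print(p,o,s['ft_force'],s['clock'])
c=load('scene2'); i=c['img'][150:250,180:280,::-1]; a=cv2.resize(i,(590,590),interpolation=cv2.INTER_CUBIC)
t=load('top2'); u=proj(t,p)[0].astype(int); print(u); b=cv2.resize(t['img'][160:220,215:236,::-1],(206,590),interpolation=cv2.INTER_CUBIC)
cv2.imwrite('pics/p.png',cv2.convertScaleAbs(np.hstack([a,b]),alpha=1.4,beta=10))
```

```text
[0.52727804 0.21958168 0.24114178] [ 1.79824529e+02 -2.38436749e-02  8.60436425e+01] [-0.44158707  0.11144847 -6.63408655] 10.9
[225 211]
```

View pics/p.png

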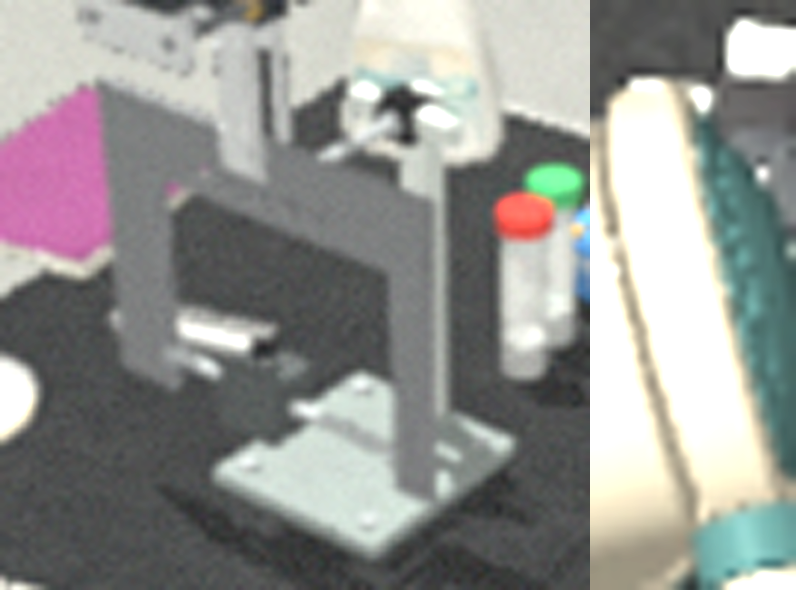

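The peg runs behind the plate at about (330,155) to (395,125), with the hanger square in front of it. Next I approach slowly.

Emit:
arm_command(rows=[[0,6,0.5,0,0,0],[0,12,0.5,0,0,0],[0,17,0.5,0,0,0],[0,20,0.5,0,0,0],[0,21,0.5,0,0,0],[0,22,0.5,0,0,0],[0,22,0.5,0,0,0],[0,22,0.5,0,0,0]])

```text
clock: 11.9
eef_pos: [0.5487, 0.2182, 0.24]
orientation: [179.9, 0.0, 86.1]
ft_force: [0.8, 0.2, -6.1]
finger_gap: 0.081
gripper_force: 49.9
```

Emit:
arm_command(rows=[[0,1,0,0,0,0],[0,2,0,0,0,0],[0,2,0,0,0,0]])

```text
clock: 12.28
eef_pos: [0.551, 0.218, 0.2399]
orientation: [179.9, 0.0, 86.1]
ft_force: [1.3, -0.0, -6.6]
finger_gap: 0.08
gripper_force: 49.9
```

Emit:
arm_command(rows=[[0,1,0,0,0,0],[0,1.5,0,0,0,0],[0,1.5,0,0,0,0]])

```text
clock: 12.65
eef_pos: [0.5524, 0.2179, 0.2399]
orientation: [179.9, 0.0, 86.1]
ft_force: [-0.3, 0.1, -5.9]
finger_gap: 0.083
gripper_force: 49.9
```

Emit:
arm_command(rows=[[0,0.5,0,0,0,0],[0,1,0,0,0,0],[0,1,0,0,0,0]])

```text
clock: 13.02
eef_pos: [0.5534, 0.2178, 0.2399]
orientation: [179.9, 0.0, 86.1]
ft_force: [-0.3, -1.2, -6.0]
finger_gap: 0.083
gripper_force: 49.9
```

Emit:
arm_command(rows=[[0,0.5,0,0,0,0],[0,1,0,0,0,0],[0,1,0,0,0,0]])

```text
clock: 13.4
eef_pos: [0.5544, 0.2178, 0.24]
orientation: [179.9, 0.0, 86.1]
ft_force: [0.0, -0.1, -6.4]
finger_gap: 0.083
gripper_force: 49.9
```

Emit:
arm_command(rows=[[0,0.5,0,0,0,0],[0,1,0,0,0,0],[0,1,0,0,0,0]])

```text
clock: 13.78
eef_pos: [0.5554, 0.2177, 0.24]
orientation: [179.9, -0.0, 86.1]
ft_force: [-0.4, -0.8, -6.2]
finger_gap: 0.077
gripper_force: 49.9
```

Emit:
arm_command(rows=[[0,0.5,0,0,0,0],[0,1,0,0,0,0],[0,1,0,0,0,0]])

```text
clock: 14.15
eef_pos: [0.5564, 0.2176, 0.2399]
orientation: [179.9, 0.0, 86.1]
ft_force: [-0.6, 0.6, -7.8]
finger_gap: 0.081
gripper_force: 49.9
```

Emit:
arm_command(rows=[[0,0.5,0,0,0,0],[0,1,0,0,0,0],[0,1,0,0,0,0]])

```text
clock: 14.52
eef_pos: [0.5574, 0.2175, 0.2399]
orientation: [179.9, 0.0, 86.1]
ft_force: [0.2, -0.0, -7.3]
finger_gap: 0.082
gripper_force: 49.9
```

Emit:
arm_command(rows=[[0,0.5,0,0,0,0],[0,1,0,0,0,0],[0,1,0,0,0,0]])

```text
clock: 14.9
eef_pos: [0.5584, 0.2175, 0.2399]
orientation: [179.9, 0.0, 86.1]
ft_force: [-0.1, 0.5, -6.2]
finger_gap: 0.078
gripper_force: 49.9
```

Emit:
arm_command(rows=[[0,0.5,0,0,0,0],[0,1,0,0,0,0],[0,1,0,0,0,0]])

```text
clock: 15.28
eef_pos: [0.5594, 0.2174, 0.2399]
orientation: [179.9, 0.0, 86.1]
ft_force: [0.2, 0.3, -6.6]
finger_gap: 0.085
gripper_force: 49.9
```

Emit:
arm_command(rows=[[0,0.5,0,0,0,0],[0,1,0,0,0,0],[0,1,0,0,0,0]])

```text
clock: 15.65
eef_pos: [0.5604, 0.2174, 0.2399]
orientation: [179.9, 0.0, 86.1]
ft_force: [0.3, 0.1, -7.1]
finger_gap: 0.077
gripper_force: 49.9
```

Emit:
arm_command(rows=[[0,1,0,0,0,0],[0,2,0,0,0,0],[0,3,0,0,0,0],[0,4,0,0,0,0],[0,4,0,0,0,0]])

```text
clock: 16.27
eef_pos: [0.5644, 0.2171, 0.2399]
orientation: [179.9, 0.0, 86.1]
ft_force: [0.0, 0.3, -5.8]
finger_gap: 0.079
gripper_force: 49.9
```

Emit:
arm_command(rows=[[0,1.5,0,0,0,0],[0,3,0,0,0,0],[0,4.5,0,0,0,0],[0,6,0,0,0,0],[0,7.5,0,0,0,0],[0,8,0,0,0,0]])

```text
clock: 17.02
eef_pos: [0.5724, 0.2165, 0.24]
orientation: [179.9, 0.0, 86.1]
ft_force: [-0.4, -0.7, -7.3]
finger_gap: 0.078
gripper_force: 49.9
```

Emit:
arm_command(rows=[[0,1.5,0,0,0,0],[0,3,0,0,0,0],[0,4.5,0,0,0,0],[0,6,0,0,0,0],[0,7.5,0,0,0,0],[0,9,0,0,0,0],[0,10,0,0,0,0],[0,10,0,0,0,0]])

```text
clock: 18.02
eef_pos: [0.5824, 0.2158, 0.24]
orientation: [179.9, 0.0, 86.1]
ft_force: [0.3, 0.0, -7.0]
finger_gap: 0.079
gripper_force: 49.9
```

Emit:
arm_command(rows=[[0,1.5,0,0,0,0],[0,3,0,0,0,0],[0,4.5,0,0,0,0],[0,6,0,0,0,0],[0,7.5,0,0,0,0],[0,9,0,0,0,0],[0,10,0,0,0,0],[0,10,0,0,0,0]])

```text
clock: 19.02
eef_pos: [0.5923, 0.2151, 0.24]
orientation: [179.9, 0.0, 86.1]
ft_force: [-0.4, -0.3, -5.6]
finger_gap: 0.085
gripper_force: 49.9
```

Emit:
arm_command(rows=[[0,0,0.5,0,0,0],[0,0,1,0,0,0],[0,0,1,0,0,0],[0,0,1,0,0,0]])

```text
clock: 19.52
eef_pos: [0.5923, 0.2152, 0.239]
orientation: [179.9, 0.0, 86.1]
ft_force: [-0.1, -0.1, -6.2]
finger_gap: 0.083
gripper_force: 49.9
```

Emit:
arm_command(rows=[[0,0,0.5,0,0,0],[0,0,0.5,0,0,0],[0,0,0.5,0,0,0]])

```text
clock: 19.9
eef_pos: [0.5923, 0.2152, 0.2388]
orientation: [179.9, -0.0, 86.1]
ft_force: [-1.3, -0.5, -3.4]
finger_gap: 0.08
gripper_force: 49.9
```

Emit:
arm_command(rows=[[0,0,0.4,0,0,0],[0,0,0.4,0,0,0],[0,0,0.4,0,0,0]])

```text
clock: 20.27
eef_pos: [0.5923, 0.2152, 0.2386]
orientation: [179.9, -0.0, 86.1]
ft_force: [-2.1, -1.1, -0.6]
finger_gap: 0.083
gripper_force: 49.9
```

Emit:
arm_command(rows=[[0,0,0,0,0,0],[0,0,0,0,0,0],[0,0,0,0,0,0],[0,0,0,0,0,0],[0,0,0,0,0,0],[0,0,0,0,0,0]], grip=0.5, newtons=10)

```text
clock: 21.02
eef_pos: [0.5923, 0.2151, 0.2381]
orientation: [179.9, 0.0, 86.1]
ft_force: [-0.1, -1.0, -0.3]
finger_gap: 0.252
gripper_force: 0.0
```

Emit:
arm_command(rows=[[0,0,-5,0,0,0],[0,0,-15,0,0,0],[0,0,-30,0,0,0],[0,0,-60,0,0,0],[0,0,-100,0,0,0],[0,-30,-140,0,0,0],[0,-70,-150,0,0,0],[0,-120,-150,0,0,0],[0,-170,-150,0,0,0],[0,-220,-150,0,0,0],[0,-260,-150,0,0,0],[0,-260,-150,0,0,0],[0,-260,-150,0,0,0],[0,-260,-150,0,0,0],[0,-260,-150,0,0,0],[0,-260,-150,0,0,0],[0,-260,-150,0,0,0],[0,-260,-150,0,0,0],[0,-260,-150,0,0,0],[0,-260,-150,0,0,0]])

```text
clock: 23.52
eef_pos: [0.3326, 0.233, 0.3877]
orientation: [179.9, 0.0, 86.1]
ft_force: [-0.2, 0.7, 0.3]
finger_gap: 0.25
gripper_force: 0.0
```

Emit:
arm_command(rows=[[0,0,0,0,0,0],[0,0,0,0,0,0],[0,0,0,0,0,0],[0,0,0,0,0,0],[0,0,0,0,0,0],[0,0,0,0,0,0],[0,0,0,0,0,0],[0,0,0,0,0,0],[0,0,0,0,0,0],[0,0,0,0,0,0],[0,0,0,0,0,0],[0,0,0,0,0,0],[0,0,0,0,0,0],[0,0,0,0,0,0],[0,0,0,0,0,0],[0,0,0,0,0,0],[0,0,0,0,0,0],[0,0,0,0,0,0],[0,0,0,0,0,0],[0,0,0,0,0,0]])

```text
clock: 26.02
eef_pos: [0.3326, 0.2331, 0.3877]
orientation: [179.9, 0.0, 86.1]
ft_force: [0.1, -0.5, -0.6]
finger_gap: 0.249
gripper_force: 0.0
```

Run:
```python
from tip import *
from bench import capture
import cv2
c=capture('scene'); pickle.dump(c,open('scene3.pkl','wb')); t=capture('top'); pickle.dump(t,open('top3.pkl','wb'))
print(state()['clock'])
a=cv2.resize(c['img'][145:245,195:285,::-1],(540,600),interpolation=cv2.INTER_CUBIC); b=cv2.resize(t['img'][150:235,195:265,::-1],(260,316),interpolation=cv2.INTER_CUBIC)
m=np.zeros((600,800,3),np.uint8); m[:,:540]=a; m[:316,540:]=b
cv2.imwrite('pics/e.png',cv2.convertScaleAbs(m,alpha=1.4,beta=10))
```

```text
26.125
```

View pics/e.png

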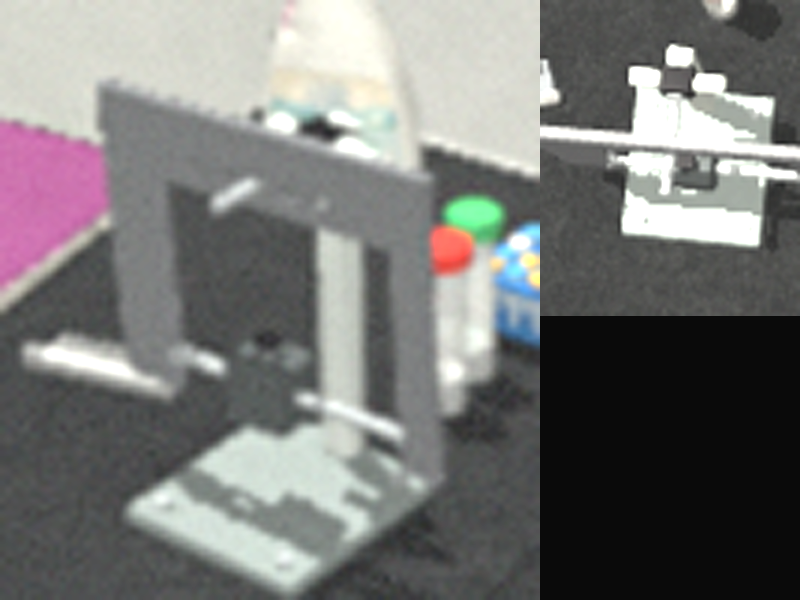

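The hanger is on the peg and free of the gripper. The peg comes through at about (258,185), with the plate's corners at (105,95) and (432,180). Next I measure its tilt to check that this hole is the best one.

Run:
```python
from tip import *
c=load('scene3')
W=lambda u,v:np.array([195+(u+.5)/6-.5,145+(v+.5)/6-.5])
obs=[(W(104,95),(-4,110,180)),(W(432,180),(-4,-110,180)),(W(180,392),(-4,70,0)),(W(128,358),(-4,110,0)),(W(168,183),(-4,70,134)),(W(387,247),(-4,-86,134)),(W(322,203),(0,-40,146)),(W(405,470),(-4,-86,0))]
uv=np.array([a for a,_ in obs]); L=np.array([b for _,b in obs],float)/1000
pt=lambda q,L:Rn.from_euler("xyz",[q[3],0,q[4]],degrees=True).apply(L)+q[:3]
h=np.array([.593,.2125,.2125])
for y in(-20,0,20):   # hole at peg, fit roll,yaw, small pos shift
    f=lambda q:np.r_[(proj(c,pt(q,L))-uv).ravel(),(pt(q,np.array([[0,y,146]])/1e3)[0]-h)/.002,(q[4]+4)/2]
    r=least_squares(f,[.593,.2125-y/1e3,.067,0,-4],loss="soft_l1",f_scale=.5); print(y,r.x.round(4),round(r.cost,2)); print(f(r.x).round(1)[:16].reshape(-1,2).tolist())
# rod ends / block
```

```text
-20 [ 0.5948  0.2044  0.0653 -3.6681 -3.6523] 8.62
[[-1.6, -2.0], [-1.5, -0.2], [0.3, -0.1], [0.2, 2.4], [-1.5, -0.9], [0.4, 0.4], [-0.0, 0.1], [-0.4, 0.3]]
0 [ 0.5931  0.2029  0.0667 -3.5082 -3.5658] 4.11
[[-1.5, -2.1], [-1.2, -0.2], [0.4, -0.1], [0.2, 2.3], [-1.4, -1.0], [0.6, 0.4], [0.2, 0.1], [-0.3, 0.4]]
20 [ 0.5911  0.1998  0.0686 -3.074  -3.6797] 7.79
[[-0.9, -2.4], [-0.3, 0.2], [0.7, -0.2], [0.5, 2.1], [-0.8, -1.1], [1.4, 0.7], [0.9, 0.3], [0.2, 0.7]]
```

Run:
```python
from tip import *
from bench import capture,job_done
import time
a=load('scene3')['img'].astype(int)
for k in range(12): b=capture('scene')['img'].astype(int); print(round(np.abs(b-a)[165:230,205:270].mean(),2),end=' '); 
print(job_done(), state()['clock'])
```

```text
2.05 2.05 2.06 2.05 2.09 2.07 2.07 2.05 2.06 2.07 2.06 2.07 the job is handed in; nothing more can be done
the job is handed in; nothing more can be done
```

The clamp hanger hangs at rest on the peg by hole 3, tilted about 3.5° (the next-nearest hole, hole 4, would have given roughly 8°), about 35 mm along the peg and released; the job was handed in at about 27 s, and side forces against the stand stayed under 3 N.

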